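# Pack the scanner calibration kit into its tray

### The job

Pack the calibration kit back into the yellow-floored tray: lay the brush and the aluminium L-bracket flat in the cut-outs of their own shape, and lay the black scale bar, dots up, on the wide bare strip of yellow floor beside the white calibration board (on the board's right as the robot sees it), flush against the board's long edge over the bar's whole length and not sticking out past the board at either end. Set each part down gently rather than dropping it, and leave the spray can, the little figure and the roll of tape where they are.

Things in the scene. Friction and masses are not known exactly. Their poses are not given: they have to be found in the camera images.
- tray: Fixed kit tray, 210 (x, away from robot) x 330 (y, left) x 16 mm, yawed a little. Origin: centre of underside. Yellow floor 8 mm thick under an 8 mm grey layer with cut-outs 8 mm deep. Left to right: brush cut-out, L cut-out, bay (y -155 to -3) with the fixed white dotted calibration board, 164 x 100 x 8 mm, top level with the grey, and right of it 52 mm of bare yellow floor up to the rim.
- brush_pocket (a point): Centre of the brush cut-out on its yellow floor; axes as the tray. 150 mm long in x: 27 mm wide for the handle (x -75 to +20.5), 43 mm wide for the head (+20.5 to +75), so the head points away from the robot. The laid brush has its origin and axes at this point (play about 4.5 mm).
- bracket_pocket (a point): Centre of the L cut-out's 99 (x) x 71 (y) mm outline on its yellow floor; axes as the tray. Long leg 37 mm wide along the right side (y -35.5 to +1.5); short leg 37 mm wide (x -49.5 to -12.5) reaching left to y +35.5 at the robot's end. The laid bracket has its origin and axes at this point (play about 4.5 mm).
- board_edge (a point): Middle of the foot of the calibration board's free right-hand edge, on the yellow floor; axes as the tray: x along the edge (the board reaches from x -82 to +82), -y away from the board over the bare floor. The edge face is vertical, 8 mm high.
- brush: Dusting brush lying flat, 140 mm long along its x, 18 mm thick throughout. Origin: centre of its underside outline. Light wooden handle 18 mm wide from x -70 to +23, steel band and black head 34 mm wide from +23 to +70. Balances at about x 0. 60 g.
- brush_head (a point): Head end of the brush, x +70 mm on its underside.
- bracket: Aluminium L-bracket lying flat, 18 mm thick, outline 90 (its x) x 62 (its y) mm. Origin: centre of that outline, on the underside. Long leg 28 mm wide: x -45 to +45, y -31 to -3. Short leg 28 mm wide: x -45 to -17, y up to +31. Black screw spots on top. Centre of mass about (-8, -8) mm. 160 g.
- bracket_toe (a point): End of the bracket's short leg, at (-31, +31) mm on its underside.
- bar: Black scale bar, 130 mm long along its x, 20 x 20 mm in section, a white dot with red centre near each end of the top; either way round is the same. Origin: centre of its underside. When laid flush its origin is at y -10 mm from the board_edge point. 90 g.
- tape: Roll of blue tape lying flat, 84 mm across, 24 mm high; origin at the centre of its underside. Bystander.
- can: Spray can with white cap, 56 mm across, 150 mm high, standing; origin at the centre of its underside. Bystander.
- figure: White plaster bear figure, about 56 mm across, 93 mm high, standing; origin at the centre of its underside. Bystander.
Mind the look-alikes: they are no part of the job. What is meant by the bracket is not brown, green or turquoise, and is the larger of those in its own colour.

How it is judged (in metres and radians):
At the end, for the whole second after the job is handed in: Brush and bracket lie flat on the floor of their own cut-outs, right way round (8 mm, 0.15 rad); the bar lies flat, dots up, on the tray floor, gap to the board's free edge at most 2.5 mm, parallel within 0.03 rad, its middle within 20 mm of the edge's middle; all at rest (x of brush in the frame of brush_pocket between -0.008 and 0.008 m and y of brush in the frame of brush_pocket between -0.008 and 0.008 m and z of brush in the frame of brush_pocket between -0.003 and 0.003 m and angle between the x axis of brush and the x axis of brush_pocket, either way round below 0.15 rad and angle between each of brush, bracket, bar's own z axis and vertical below 0.05 rad and x of brush_head in the frame of brush_pocket above 0.05 m and linear speed of each of brush, bracket, bar below 0.02 m/s and x of bracket in the frame of bracket_pocket between -0.008 and 0.008 m and y of bracket in the frame of bracket_pocket between -0.008 and 0.008 m and z of bracket in the frame of bracket_pocket between -0.003 and 0.003 m and angle between the x axis of bracket and the x axis of bracket_pocket, either way round below 0.15 rad and y of bracket_toe in the frame of bracket_pocket above 0.02 m and y of bar in the frame of board_edge between -0.0125 and -0.008 m and x of bar in the frame of board_edge between -0.02 and 0.02 m and z of bar in the frame of board_edge between -0.003 and 0.003 m and angle between the x axis of bar and the x axis of board_edge, either way round below 0.03 rad); the robot touches nothing.
It fails at once if the spray can, the figure or the roll of tape is moved more than 20 mm (distance of any of can, figure, tape from where it was at the start of the episode above 0.02 m).
It fails at once if a part is dropped into the tray (faster than 0.65 m/s just over it, a fall of some 20 mm) ((height (world z) of brush below 0.06 m and horizontal distance between brush and tray below 0.2 m and linear speed of brush above 0.65 m/s) or (height (world z) of bracket below 0.06 m and horizontal distance between bracket and tray below 0.2 m and linear speed of bracket above 0.65 m/s) or (height (world z) of bar below 0.06 m and horizontal distance between bar and tray below 0.2 m and linear speed of bar above 0.65 m/s)).
It also fails if it takes over 72 s, if anything falls off the work surface, if the arm or the gripper's body presses on something with over 40 N, if the wrist force passes 120 N, or if a joint passes its speed limit or range.

### The arm

A 6-joint arm with a two-finger parallel gripper is mounted at the origin on the work surface. World frame = base frame: x ahead of the robot, y to its left, z up, the work surface at z = 0. Lengths are in mm, angles in rad, forces in N, time in s.
With the tool pointing down it reaches from about 250 to 850 mm from the base axis. Payload 12.5 kg.
Tool frame: the origin (TCP) lies at the very end of the fingers, on their centre line; the grasp point (between the pads) lies 19 mm behind it; y points along the fingers, x is the direction in which the jaws open and shut, and the axes are right-handed (so a half turn about y gives the same grasp; the last joint's range is limited). The gripper opens to 93 mm and grips with 3 to 60 N. Pads are 15 mm wide; open, the fingers measure 128 mm over their backs; the gripper's body (75 mm by 188 mm) begins 65 mm behind the grasp point.
Start: joints at [1.127, 0.351, 1.652, -0, 1.139, -0.085], TCP at [193.101, 514.972, 218.633] pointing down, gripper open.
Joint ranges: [-2.75, 2.75], [-0.79, 2.1], [0.01, 2.65], [-1.57, 4.71], [0.07, 3.14], [-2.87, 2.87]. Speed limits (rad/s): [2.22, 2.22, 2.79, 3.14, 3.14, 3.14].

### API

Orientations are given as a 3x3 rotation matrix whose columns are the frame's x, y, z axes.
In Python, from station import r gives the robot as it stands.
- The arm moves only by the shell command python3 -m creep 'ROWS' [FORCE]. ROWS is JSON, a list of rows, each a list of 3 entries, a list of its own where there are three numbers: the shift along the tool's x, y, z in m, then the turn, a rotation vector about the tool's x, y, z in rad, then the opening, from 0 (shut) to 1 (fully open). In form: [[[x, y, z], [ax, ay, az], hand], ...]. A call has 1 to 12 rows; each row shifts and turns the commanded pose from where the row before left it, along the tool's axes as they then stand; what a row does not reach is not made up. A row lasts 1/8 s, in which the tool goes at most 62.5 mm and 10.7 degrees, less where a joint would pass 70% of its speed; a pose out of reach is approached as far as the arm can. A call with a gripper value outside its range is refused whole. The fingers move at their own pace and stop on an object; FORCE is the grip in N (left out, the last holds). Time passes only in rows, so rows that do not move let the fingers close. It gives the time, the measured TCP pose, the force and the opening at its end, in the units of the state.
- r.observe(): the state, without advancing time (a new reading comes with each control period).
- r.grab_frame(name): name is "side" or "top" or "wrist"; returns a dict with "color" (384x512x3 uint8, red, green, blue), "fov_y" (degrees; the focal length in pixels is half the picture's height over the tangent of half this angle, whatever the lens; pixels are square), "cx", "cy" (the principal point, pixels), "R" (3x3) and "t" (3): a world point X has camera coordinates R X + t; the wrist camera has in their place "tool_from_camera" (4x4, takes a point from camera to tool coordinates, whose origin is the TCP and whose axes are the tool frame's). Camera axes: x right, y down, z forward; pixel columns grow to the right and rows downward; lengths in mm; the calibration is good to about 2 mm. A picture is of the moment at which its call begins: read the wrist's pose just before it. There is no depth.
- r.sign_off(): hands the job in, once; it reports no verdict.
The state is a dict: "time_s": time; "joint_pos": joint angles; "joint_velocities": joint speeds; "effort": joint torques, N m; "tcp_pos": TCP position; "tcp_rot": TCP orientation; "wrist_force": force on the tool from outside, world axes, zero at the start; "torque": the same for the moment, N m; "opening": opening from 0.0 (shut) to 1.0 (fully open).
Only numpy, scipy, OpenCV 4.12 (cv2) and the standard library are available. Lean on these libraries where they do the work, as an engineer would, in place of code of your own. Each camera call takes 0.05 s, during which the arm holds its last target. There are 200 camera calls.

## Working session

There is one attempt and no reset: what is moved stays moved. The work goes in short steps, Python scripts to look and compute and a shell command to move; the robot and the scene stay as the last step left them, time stands still between calls to the robot, and variables do not carry over. Pictures are saved under pics/ and viewed, about 8 in all and at most 12, crops included, and the job is handed in when it is done.

```bash
mkdir -p pics; ls; python3 - <<'E'
from station import r
import cv2,numpy as np
o=r.observe(); print(o)
for n in ("top","side"):
    f=r.grab_frame(n); cv2.imwrite(f"pics/{n}0.png",f["color"][:,:,::-1]); np.save(f"pics/{n}0.npy",f,allow_pickle=True)
    print(n,f["fov_y"],f["cx"],f["cy"],np.round(f["R"],3).tolist(),np.round(f["t"],1))
f=r.grab_frame("wrist");print(f["tool_from_camera"],f["fov_y"],f["cx"],f["cy"])
E
```

```text
pics
{'time_s': 0.0, 'joint_pos': array([ 1.12741772e+00,  3.51215190e-01,  1.65241866e+00,  3.23294050e-05,
        1.13909451e+00, -8.45935901e-02]), 'joint_velocities': array([-0.00105007,  0.00070063, -0.00098655, -0.00123873,  0.00110494,
       -0.00056257]), 'effort': array([-2.80304528e-03, -4.97329116e+01, -2.85246545e+01,  6.98063546e-02,
        2.58079096e-02, -1.09397758e-04]), 'tcp_pos': array([192.94413265, 514.68343695, 218.11502129]), 'tcp_rot': array([[ 3.51149264e-01, -5.13732829e-04, -9.36319353e-01],
       [ 9.36318813e-01, -1.01329042e-03,  3.51149617e-01],
       [-1.12916052e-03, -9.99999355e-01,  1.25201529e-04]]), 'wrist_force': array([ 0.77029797,  0.02341359, -0.57785207]), 'torque': array([-0.07393377,  0.05097658, -0.02434589]), 'opening': 0.99775416241615}
top 44.83679154298984 264.1026375308476 194.98640949107497 [[0.02, -1.0, 0.017], [-0.984, -0.023, -0.177], [0.177, -0.013, -0.984]] [ -68.6  552.  1176.8]
side 47.59597268448665 255.86359360057065 191.29880283616924 [[0.777, -0.629, 0.014], [-0.418, -0.533, -0.736], [0.47, 0.566, -0.677]] [-479.2  221.3 1185.3]
[[ 9.99999553e-01 -6.08771211e-04  7.23416086e-04  8.17329718e-02]
 [-8.57410331e-04 -2.61434183e-01  9.65220924e-01 -1.66348105e+02]
 [-3.98473018e-04 -9.65221113e-01 -2.61434588e-01  7.39429768e+01]
 [ 0.00000000e+00  0.00000000e+00  0.00000000e+00  1.00000000e+00]] 62.27560001273412 260.6783997615061 194.37966927248212
```

View pics/top0.png

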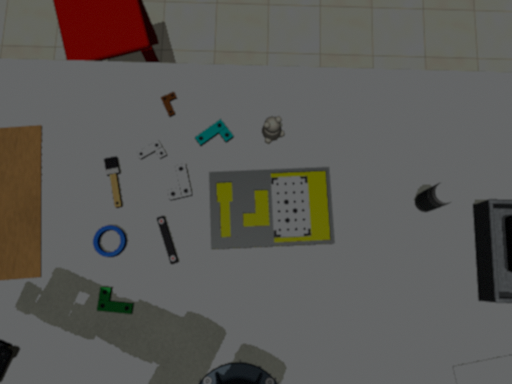

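The top view shows the tray at (270,208) and the brush at (114,182), head up at (112,163). The bar is at (168,240), the tape at (110,240), the figure at (272,128) and the can at (430,200).

Bracket candidates are brown (169,104), turquoise (213,132), green (115,300), small silver (152,151) and large silver (180,182). I choose the large silver one.

```bash
cat > h.py <<'E'
import numpy as np,cv2
def cam(f,o=None):
    F=f["color"].shape[0]/2/np.tan(np.radians(f["fov_y"]/2))
    if "R" in f: R=np.array(f["R"]); return F,f["cx"],f["cy"],R,np.array(f["t"])
    T=np.array(f["tool_from_camera"]); W=np.eye(4); W[:3,:3]=o["tcp_rot"]; W[:3,3]=o["tcp_pos"]
    M=np.linalg.inv(W@T); return F,f["cx"],f["cy"],M[:3,:3],M[:3,3]
def ray(c,px,z):
    F,cx,cy,R,t=c; px=np.atleast_2d(px).astype(float)
    d=np.c_[(px[:,0]-cx)/F,(px[:,1]-cy)/F,np.ones(len(px))]@R
    C=-R.T@t; return (C+d*((z-C[2])/d[:,2])[:,None])[:,:2]
def proj(c,X):
    F,cx,cy,R,t=c; q=np.atleast_2d(X)@R.T+t; return np.c_[F*q[:,0]/q[:,2]+cx,F*q[:,1]/q[:,2]+cy]
def load(n): return np.load(n,allow_pickle=True).item()
E
python3 - <<'E'
from h import *
f=load("pics/top0.npy");c=cam(f)
for n,p,z in [("brushhead",(112,158),18),("brushend",(117,206),18),("bar",(162,218),20),("bar2",(174,262),20),("brk",(180,182),18),("trayTL",(209,171),16),("TR",(329,168),16),("BR",(332,245),16),("BL",(212,249),16),("fig",(272,140),0),("can",(425,208),0),("tape",(110,241),24),("small",(152,151),18)]:
    print(n,ray(c,p,z).round(0))
a=f["color"][130:280,85:345]; a=np.clip(a.astype(float)*1.5,0,255).astype(np.uint8)
a=cv2.resize(a[:,:,::-1],None,fx=3,fy=3,interpolation=cv2.INTER_CUBIC)
cv2.imwrite("pics/crop1.png",a)
E
```

```text
brushhead [[652. 360.]]
brushend [[520. 337.]]
bar [[490. 214.]]
bar2 [[375. 176.]]
brk [[589. 172.]]
trayTL [[622.  95.]]
TR [[ 639. -233.]]
BR [[ 428. -241.]]
BL [[411.  78.]]
fig [[720. -76.]]
can [[ 536. -500.]]
tape [[426. 346.]]
small [[674. 253.]]
```

View pics/crop1.png

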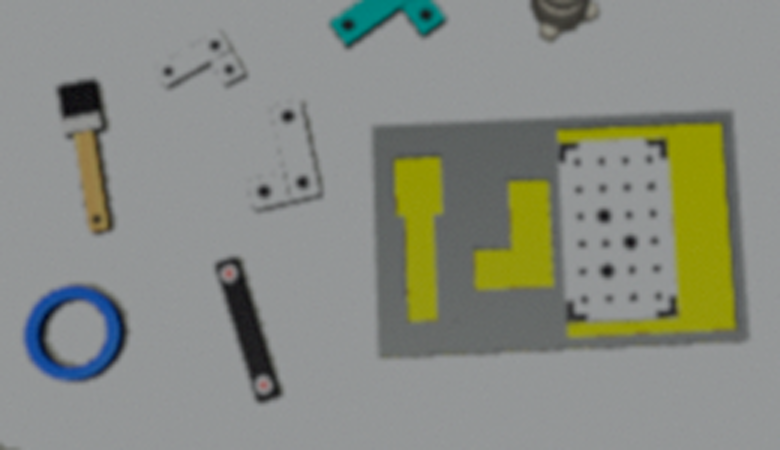

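The crop confirms the large silver L with screws at (288,116), (302,182) and (264,191), in the same orientation as its cut-out. The brush head points away and the bar lies dots up. Next I move to a hover over the parts.

```bash
python3 -m creep '[[[-0.0225,-0.005,-0.052],[0,0,0],1],[[-0.0225,-0.005,-0.052],[0,0,0],1],[[-0.0225,-0.005,-0.052],[0,0,0],1],[[-0.0225,-0.005,-0.052],[0,0,0],1],[[-0.0225,-0.005,-0.052],[0,0,0],1],[[-0.0225,-0.005,-0.052],[0,0,0],1],[[-0.0225,-0.005,-0.052],[0,-0.18,0],1],[[0,0,0],[0,-0.18,0],1],[[0,0,0],[0,0,0],1],[[0,0,0],[0,0,0],1]]' 25
python3 - <<'E'
from station import r
import cv2,numpy as np
o=r.observe(); f=r.grab_frame("wrist"); f["o"]=o; np.save("pics/w1.npy",f,allow_pickle=True)
cv2.imwrite("pics/w1.png",cv2.resize(f["color"][:,:,::-1],(768,576))); print(o["tcp_pos"],o["tcp_rot"].round(3).tolist(),o["joint_velocities"].round(3))
E
```

```text
time_s: 1.4
tcp_pos: [477.4, 240.9, 253.4]
tcp_rot: [[0.006, -0.0, -1.0], [1.0, -0.0, 0.006], [-0.0, -1.0, 0.0]]
wrist_force: [-0.3, 0.5, -0.4]
opening: 1.001
[477.43964451 240.86692073 253.39926314] [[0.006, -0.0, -1.0], [1.0, -0.0, 0.006], [-0.0, -1.0, 0.0]] [ 0.007 -0.003 -0.001 -0.001  0.001 -0.013]
```

View pics/w1.png

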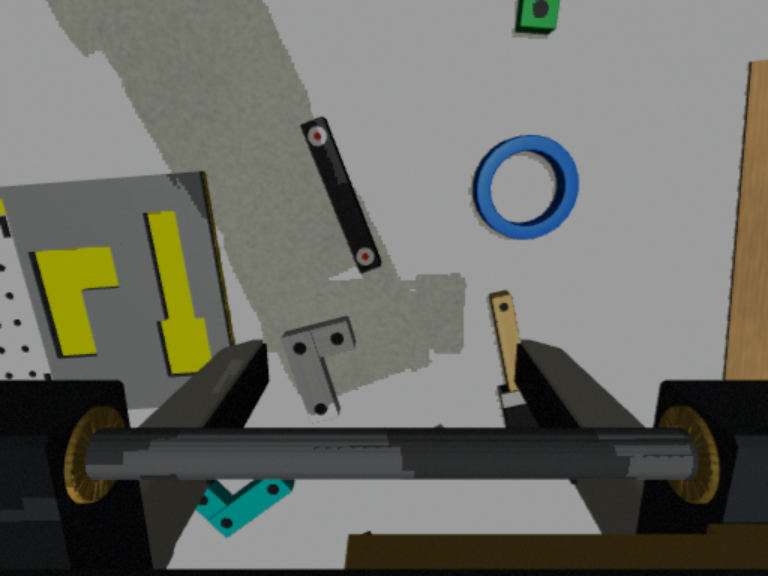

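The clear view shows the bar dots at (317,135) and (365,256), the bracket screws at (299,347), (337,338) and (320,408), and the brush handle at (505,340). The gripper hides the forward strip. One more look over the tray, then I measure everything.

```bash
python3 -m creep '[[[-0.053,0,-0.018],[0,0,0],1],[[-0.053,0,-0.018],[0,0,0],1],[[-0.053,0,-0.018],[0,0,0],1],[[-0.053,0,-0.018],[0,0,0],1],[[-0.053,0,-0.018],[0,0,0],1],[[-0.053,0,-0.018],[0,0,0],1],[[0,0,0],[0,0,0],1],[[0,0,0],[0,0,0],1]]'
python3 - <<'E'
from station import r
import cv2,numpy as np
from h import *
o=r.observe(); f=r.grab_frame("wrist"); f["o"]=o; np.save("pics/w2.npy",f,allow_pickle=True)
cv2.imwrite("pics/w2.png",cv2.resize(f["color"][:,:,::-1],(768,576))); print(o["tcp_pos"])
f=load("pics/w1.npy");c=cam(f,f["o"])
im=f["color"];hsv=cv2.cvtColor(im,cv2.COLOR_RGB2HSV)
def cents(m,a=4):
    n,l,s,cc=cv2.connectedComponentsWithStats(m); return [(cc[i].round(1),int(s[i,4])) for i in range(1,n) if s[i,4]>=a]
red=cv2.inRange(hsv,(0,100,60),(8,255,255))|cv2.inRange(hsv,(172,100,60),(180,255,255))
for p,a in cents(red): 
    if p[1]<220: print("red",p,a,ray(c,p,20).round(1))
dark=cv2.inRange(im,(0,0,0),(45,45,45)); m=np.zeros_like(dark); m[205:285,180:245]=255
for p,a in cents(dark&m,8): print("screw",p,a,ray(c,p,18).round(1))
tan=cv2.inRange(hsv,(10,70,90),(24,255,255)); tan[:,400:]=0; tan[270:]=0;tan[:,:300]=0
ct=max(cv2.findContours(tan,0,1)[0],key=cv2.contourArea)[:,0]
print("brush rect",cv2.minAreaRect(ray(c,ct,18).astype(np.float32)))
E
```

```text
time_s: 2.45
tcp_pos: [584.9, -76.9, 253.4]
tcp_rot: [[0.003, -0.0, -1.0], [1.0, 0.0, 0.003], [0.0, -1.0, 0.0]]
wrist_force: [0.7, 0.2, 0.8]
opening: 0.999
[584.87972393 -76.93656511 253.35760247]
red [210.9  90.3] 18 [[382.5 182.8]]
red [243.  170.5] 16 [[480.2 219.2]]
screw [224.4 225.5] 52 [[555.6 192.5]]
screw [199.4 231.7] 49 [[564.3 158.4]]
screw [218.5 251.5] 46 [[593.6 183. ]]
screw [213.3 272.1] 44 [[625.  174.5]]
brush rect ((561.3336181640625, 347.9406433105469), (92.00936126708984, 17.164186477661133), 13.144478797912598)
```

View pics/w2.png

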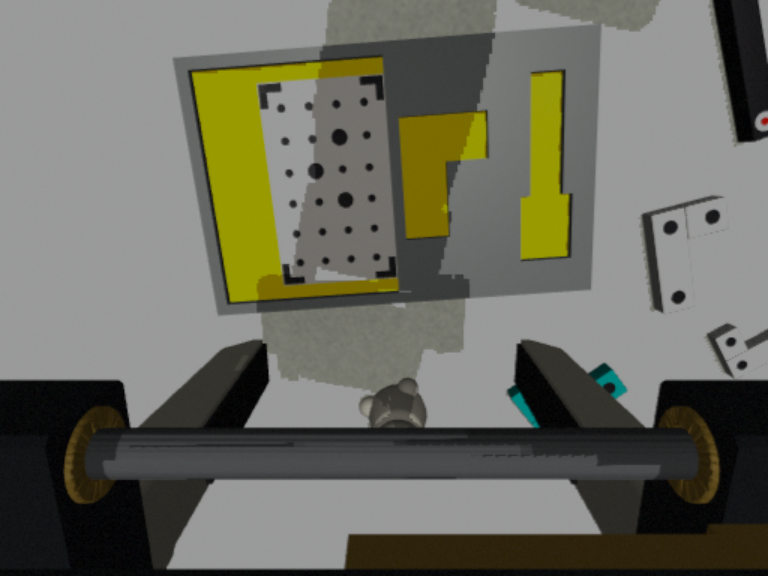

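This is a clear view of the tray. The board's free edge runs (259,85) to (286,284), the L cut-out spans (400,112) to (487,238), and the brush cut-out spans (531,71) to (570,259). The outer corners are (174,58), (601,25), (591,290) and (219,314).

```bash
python3 - <<'E'
from h import *
f=load("pics/w2.npy");c=cam(f,f["o"]);im=f["color"];hsv=cv2.cvtColor(im,cv2.COLOR_RGB2HSV)
# outer corners refined by cornerSubPix
g=cv2.cvtColor(im,cv2.COLOR_RGB2GRAY)
p=(np.float32([[174,58],[601,25],[591,290],[219,314]])/1.5).reshape(-1,1,2)
q=cv2.cornerSubPix(g,p.copy(),(5,5),(-1,-1),(3,50,.01)).reshape(-1,2)
w=ray(c,q,16);print("outer",q.round(1).tolist(),w.round(1).tolist())
# tray-frame corners: img TL = near robot,right ; TR near,left ; BR far,left ; BL far,right
T=np.array([[-105,-165],[-105,165],[105,165],[105,-165.]])
def rigid(T,w):
    a=T-T.mean(0);b=w-w.mean(0);th=np.arctan2((a[:,0]*b[:,1]-a[:,1]*b[:,0]).sum(),(a*b).sum())
    R=np.array([[np.cos(th),-np.sin(th)],[np.sin(th),np.cos(th)]]);t=w.mean(0)-R@T.mean(0);return th,R,t
th,R,t=rigid(T,w);print("tray",th,t,"res",(w-(T@R.T+t)).round(1).tolist())
ye=cv2.inRange(hsv,(25,150,50),(35,255,255))
for ct in cv2.findContours(cv2.morphologyEx(ye,cv2.MORPH_CLOSE,np.ones((3,3))),0,1)[0]:
    if cv2.contourArea(ct)>300:
        ct=ct[:,0]
        u=(ray(c,ct,16)-t)@R; v=(ray(c,ct,8)-t)@R
        print("yellow z16 lo/hi",u.min(0).round(1),u.max(0).round(1),"z8",v.min(0).round(1),v.max(0).round(1))
# board free edge: per row leftmost white/grey pixel after yellow
E=[]
for y in range(62,186,3):
    row=ye[y]; xs=np.where(row[130:200])[0]+130
    if len(xs): E.append((xs.max()+.5,y))
u=(ray(c,E,16)-t)@R;k=abs(u[:,0])<75; print("board edge z16 y:",np.polyfit(u[k,0],u[k,1],1),np.median(u[k,1]))
E
```

```text
outer [[114.5999984741211, 38.20000076293945], [400.5, 15.600000381469727], [393.5, 192.6999969482422], [145.0, 209.8000030517578]] [[432.0, -244.9], [409.4, 84.5], [618.8, 98.6], [641.2, -230.3]]
tray 0.06826369938900598 [525.31848503 -73.02551105] res [[0.1, -0.1], [0.1, 0.1], [-0.0, -0.1], [-0.2, 0.1]]
yellow z16 lo/hi [-49.1   6.3] [48.6 76.6] z8 [-49.8   6.5] [49.8 78.1]
yellow z16 lo/hi [-74.4 103.9] [ 73.6 144.4] z8 [-75.6 106. ] [ 75.4 147.4]
yellow z16 lo/hi [ -94.5 -152.7] [93.8 -3.1] z8 [ -96.1 -155.7] [96.  -3.2]
board edge z16 y: [-3.26996024e-04 -1.03628966e+02] -103.60273022471037
```

The tray pose fits to 0.2 mm: centre (525.3,-73.0), yaw 0.068. The cut-out centres and board edge also agree with the given sizes. I start with the bracket: grasp point about (594.3,166.2), yaw 0.255. First a hover close above it.

```bash
python3 -m creep '[[[0.0486,0.026,-0.002],[0,0,0],1],[[0.0486,0.026,-0.002],[0,0,0],1],[[0.0486,0.026,-0.002],[0,0,0],1],[[0.0486,0.026,-0.002],[0,0,0],1],[[0.0486,0.026,-0.001],[0,-0.13,0],1],[[0,0,0],[0,-0.128,0],1],[[0,0,0],[0,0,0],1],[[0,0,0],[0,0,0],1]]'
cat > look.py <<'E'
from station import r
from h import *
import sys
n,z=sys.argv[1],float(sys.argv[2])
o=r.observe(); f=r.grab_frame("wrist"); f["o"]=o; np.save(f"pics/{n}.npy",f,allow_pickle=True)
cv2.imwrite(f"pics/{n}.png",f["color"][:,:,::-1])
c=cam(f,o);p=o["tcp_pos"];x=o["tcp_rot"][:,0];th=np.arctan2(-x[0],x[1])
print("tcp",p.round(1),"yaw",th.round(4),"tcp->px",proj(c,[p[0],p[1],z]).round(0))
dark=cv2.inRange(f["color"],(0,0,0),(50,50,50));k,l,s,cc=cv2.connectedComponentsWithStats(dark)
for i in range(1,k):
    if 20<s[i,4]<400 and max(s[i,2:4])<1.6*min(s[i,2:4]): print("dark",cc[i].round(1),s[i,4],ray(c,cc[i],z).round(1))
E
python3 look.py w3 18
```

```text
time_s: 3.5
tcp_pos: [594.6, 165.5, 124.1]
tcp_rot: [[-0.25, 0.001, -0.968], [0.968, 0.0, -0.25], [0.0, -1.0, -0.001]]
wrist_force: [0.3, -0.3, -0.9]
opening: 1.0
tcp [594.6 165.5 124.1] yaw 0.253 tcp->px [[259. 194.]]
dark [124.  131.8] 269 [[570.6  41.5]]
dark [260.2 159.1] 136 [[564.3 158.4]]
dark [301.2 158.8] 121 [[555.2 192.6]]
dark [473.8 169.2] 50 [[526.5 340.6]]
dark [260.6 227.8] 117 [[625.3 174.5]]
```

View pics/w3.png

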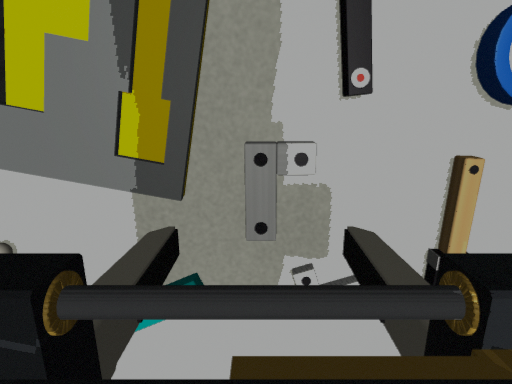

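The screws read the same from here (within 0.5 mm), the bracket is aligned with the jaws, and the TCP projects onto the long leg's middle at (259,194). Descend and grip.

```bash
python3 -m creep '[[[0,0.05,0],[0,0,0],0.7],[[0,0.05,0],[0,0,0],0.7],[[0,0.0135,0],[0,0,0],0.7],[[0,0,0],[0,0,0],0.7],[[0,0,0],[0,0,0],0.1],[[0,0,0],[0,0,0],0.1],[[0,0,0],[0,0,0],0.1],[[0,0,0],[0,0,0],0.1],[[0,0,0],[0,0,0],0.1]]' 30
python3 -m creep '[[[0,0,0],[0,0,0],0.1],[[0,-0.02,0],[0,0,0],0.1],[[0,-0.04,0],[0,0,0],0.1],[[0,0,0],[0,0,0],0.1]]'; python3 look.py w4 70
```

```text
time_s: 4.68
tcp_pos: [594.8, 165.3, 10.3]
tcp_rot: [[-0.253, 0.0, -0.967], [0.967, 0.0, -0.253], [-0.0, -1.0, -0.0]]
wrist_force: [-0.4, -0.4, 3.8]
opening: 0.297
time_s: 5.18
tcp_pos: [596.5, 165.6, 73.7]
tcp_rot: [[-0.253, 0.005, -0.967], [0.967, 0.001, -0.253], [-0.0, -1.0, -0.006]]
wrist_force: [0.7, 0.1, -1.3]
opening: 0.296
tcp [596.5 165.6  73.7] yaw 0.2557 tcp->px [[259. 240.]]
dark [260.5 193.3] 383 [[569.  159.4]]
dark [328.4 193. ] 375 [[559.4 195.7]]
```

```bash
python3 -m creep '[[[0,0,0],[0,0.094,0],0.1],[[0,0,0],[0,0.093,0],0.1],[[-0.052,0,0.0215],[0,0,0],0.1],[[-0.052,0,0.0215],[0,0,0],0.1],[[-0.052,0,0.0215],[0,0,0],0.1],[[-0.052,0,0.0215],[0,0,0],0.1],[[0,0,0],[0,0,0],0.1],[[0,0,0],[0,0,0],0.1]]'; python3 look.py w5 80
```

```text
time_s: 6.22
tcp_pos: [522.9, -47.9, 69.6]
tcp_rot: [[-0.068, -0.001, -0.998], [0.998, 0.0, -0.068], [0.0, -1.0, 0.001]]
wrist_force: [0.0, -0.4, -2.6]
opening: 0.3
tcp [522.9 -47.9  69.6] yaw 0.0681 tcp->px [[259. 251.]]
dark [ 78.9 108.5] 300 [[ 455.3 -138. ]]
dark [205.4 108. ] 353 [[451.  -78.3]]
dark [ 94.6 126.5] 50 [[ 463.2 -131.2]]
dark [159.3 126.1] 36 [[ 460.9 -100.2]]
dark [192.2 126.6] 54 [[460.  -84.4]]
dark [163.3 163.2] 216 [[478.8 -98.5]]
dark [ 99.6 163.1] 46 [[ 480.9 -129.9]]
dark [131.1 163.1] 41 [[ 479.8 -114.4]]
dark [194.2 163.2] 50 [[477.8 -83.2]]
dark [260.7 193.2] 372 [[490.9 -49.4]]
dark [328.6 193.1] 375 [[488.5 -14.9]]
dark [134.8 197.8] 215 [[ 497.6 -113.2]]
dark [104.2 197.7] 42 [[ 498.6 -128.7]]
dark [165.4 197.8] 46 [[496.6 -97.6]]
dark [196.2 197.8] 45 [[495.5 -82. ]]
dark [168.1 230.3] 201 [[514.2 -96.4]]
dark [108.7 230.4] 35 [[ 516.4 -127.5]]
dark [138.4 230.2] 44 [[ 515.2 -111.9]]
dark [198.  230.3] 40 [[513.2 -80.8]]
```

View pics/w5.png

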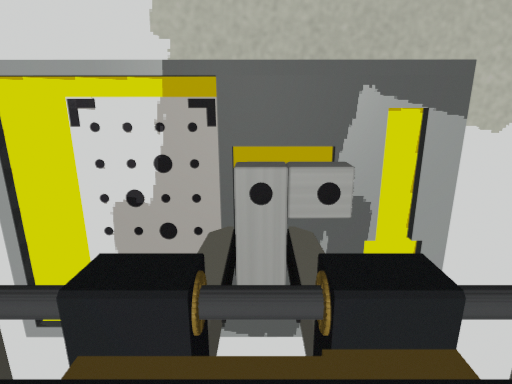

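The bracket hangs squarely over its cut-out, with its screws at (261,193) and (329,193) and the pocket's yellow showing behind it at (283,155). Lower it gently.

```bash
python3 -m creep '[[[0,0.024,-0.001],[0,0,0],0.1],[[0,0.018,0],[0,0,0],0.1],[[0,0.004,0],[0,0,0],0.1],[[0,0.003,0],[0,0,0],0.1],[[0,0.0015,0],[0,0,0],0.1],[[0,0,0],[0,0,0],0.1],[[0,0,0],[0,0,0],0.1]]'
```

```text
time_s: 7.15
tcp_pos: [524.3, -48.2, 19.8]
tcp_rot: [[-0.069, 0.0, -0.998], [0.998, -0.0, -0.069], [-0.0, -1.0, -0.0]]
wrist_force: [-0.9, 0.0, -1.8]
opening: 0.299
```

```bash
python3 -m creep '[[[0,0.001,0],[0,0,0],0.1],[[0,0,0],[0,0,0],0.1],[[0,0,0],[0,0,0],0.45],[[0,0,0],[0,0,0],0.45],[[0,0,0],[0,0,0],0.45],[[0,-0.03,0],[0,0,0],0.45],[[0,-0.03,0],[0,0,0],0.45],[[0,0,0],[0,0,0],0.6],[[0,0,0],[0,0,0],0.7]]'; python3 look.py w6 26 | grep -v -- "-1[0-9][0-9]"
```

```text
time_s: 8.28
tcp_pos: [523.7, -48.1, 77.9]
tcp_rot: [[-0.069, -0.001, -0.998], [0.998, 0.0, -0.069], [0.0, -1.0, 0.001]]
wrist_force: [-0.0, 0.6, -0.8]
opening: 0.614
tcp [523.7 -48.1  77.9] yaw 0.0686 tcp->px [[260. 214.]]
dark [207.5 106.5] 327 [[451.4 -87.4]]
dark [194.7 124.5] 51 [[463.6 -95.7]]
dark [316.9 181.8] 132 [[497.2  -9.3]]
dark [196.7 160. ] 46 [[487.6 -94. ]]
dark [260.6 171.6] 204 [[492.7 -49.4]]
dark [310.8 171.6] 201 [[490.3 -14.5]]
dark [198.4 193.4] 46 [[511.4 -92.4]]
dark [199.7 224.1] 27 [[534.5 -91.1]]
dark [260.8 254.4] 165 [[555.6 -45. ]]
dark [239.5 266.5] 24 [[566.7 -60.4]]
```

The bracket is seated: origin about (522.7,-30.3) against target (522.4,-31.0), yaw equal, and the screw spacing is right at floor height. Now the brush.

```bash
python3 -m creep '[[[0.056,-0.0065,-0.0126],[0,0,0],0.7],[[0.056,-0.0065,-0.0126],[0,0,0],0.7],[[0.056,-0.0065,-0.0126],[0,0,0],0.7],[[0.056,-0.0065,-0.0126],[0,0,0],0.7],[[0.056,-0.0065,-0.0126],[0,0,0],0.7],[[0.056,-0.0065,-0.0126],[0,0,0],0.7],[[0.056,-0.0065,-0.0126],[0,-0.13,0],0.7],[[0,0,0],[0,0,0],0.7],[[0,0,0],[0,0,0],0.7]]'; python3 look.py w7 18 
python3 - <<'E'
from h import *
f=load("pics/w7.npy");c=cam(f,f["o"]);hsv=cv2.cvtColor(f["color"],cv2.COLOR_RGB2HSV)
tan=cv2.inRange(hsv,(10,70,90),(24,255,255)); tan[255:]=0; tan[:,:180]=0; tan[:,340:]=0
k,l,s,cc=cv2.connectedComponentsWithStats(tan);i=1+s[1:,4].argmax();print(s[i])
rows=[];
for y in range(s[i,1]+3,s[i,1]+s[i,3]-2,2):
    xs=np.where(l[y]==i)[0]; rows.append((xs.min()-.5,xs.max()+.5,y))
rows=np.array(rows);A=ray(c,rows[:,[0,2]],18);B=ray(c,rows[:,[1,2]],18);M=(A+B)/2
print("widths",np.linalg.norm(A-B,axis=1).round(1)[::5]);p=np.polyfit(M[:,0],M[:,1],1);print("yaw",np.arctan(p[0]))
xs=[s[i,1],s[i,1]+s[i,3]]
for y in xs:
    j=ray(c,[(rows[:,:2].mean(),y)],18)[0];print("end",j[0],np.polyval(p,j[0]))
E
```

```text
time_s: 9.45
tcp_pos: [584.6, 348.3, 122.5]
tcp_rot: [[-0.197, -0.002, -0.98], [0.98, -0.001, -0.197], [-0.001, -1.0, 0.002]]
wrist_force: [0.3, -0.1, -0.4]
opening: 0.701
tcp [584.6 348.3 122.5] yaw 0.1981 tcp->px [[260. 195.]]
dark [263.5 126.9] 47 [[526.3 340. ]]
dark [252.5 218.4] 47 [[607.5 346.4]]
[ 253  115   23  106 2000]
widths [17.4 17.6 16.9 17.8 17.1 17.3 16.6 17.6 16.8 17.9 16.2]
yaw 0.23290681803418903
end 516.7128387378334 337.52252977675164
end 607.7840518001426 359.12568141558666
```

View pics/w7.png

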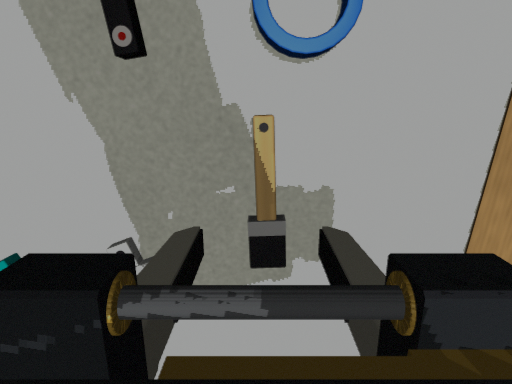

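The brush handle spans (263,115) to (266,221) with the head beyond it. The fit gives a handle length of 93.6 mm (93 expected), origin (584.8,353.7) and yaw 0.233.

```bash
python3 -m creep '[[[0,0,0],[0,-0.035,0],0.7],[[0.0052,0.04,-0.0014],[0,0,0],0.7],[[0,0.05,0],[0,0,0],0.7],[[0,0.022,0],[0,0,0],0.7],[[0,0,0],[0,0,0],0.7],[[0,0,0],[0,0,0],0.05],[[0,0,0],[0,0,0],0.05],[[0,0,0],[0,0,0],0.05],[[0,0,0],[0,0,0],0.05],[[0,0,0],[0,0,0],0.05]]' 30
python3 -m creep '[[[0,0,0],[0,0,0],0.05],[[0,-0.02,0],[0,0,0],0.05],[[0,-0.04,0],[0,0,0],0.05],[[0,0,0],[0,0,0],0.05]]'; python3 look.py w8 78
```

```text
time_s: 10.75
tcp_pos: [585.4, 354.5, 12.2]
tcp_rot: [[-0.232, 0.0, -0.973], [0.973, 0.0, -0.232], [0.0, -1.0, -0.0]]
wrist_force: [0.5, -0.5, 0.0]
opening: 0.213
time_s: 11.25
tcp_pos: [587.3, 355.4, 76.6]
tcp_rot: [[-0.232, 0.006, -0.973], [0.973, 0.003, -0.232], [0.002, -1.0, -0.006]]
wrist_force: [-0.0, 0.8, -2.3]
opening: 0.192
tcp [587.3 355.4  76.6] yaw 0.2337 tcp->px [[259. 244.]]
dark [260.8 135. ] 187 [[528.3 342.4]]
dark [ 84.  268.5] 68 [[625.2 261.3]]
```

```bash
python3 -m creep '[[[0,0,0],[0,0.083,0],0.05],[[0,0,0],[0,0.082,0],0.05],[[-0.0495,0,0.0148],[0,0,0],0.05],[[-0.0495,0,0.0148],[0,0,0],0.05],[[-0.0495,0,0.0148],[0,0,0],0.05],[[-0.0495,0,0.0148],[0,0,0],0.05],[[-0.0495,0,0.0148],[0,0,0],0.05],[[-0.0495,0,0.0148],[0,0,0],0.05],[[0,0,0],[0,0,0],0.05],[[0,0,0],[0,0,0],0.05]]'; python3 look.py w9 78|head -3
```

```text
time_s: 12.55
tcp_pos: [517.1, 52.3, 71.9]
tcp_rot: [[-0.068, -0.0, -0.998], [0.998, 0.0, -0.068], [0.0, -1.0, 0.0]]
wrist_force: [-0.5, 0.3, -0.4]
opening: 0.185
tcp [517.1  52.3  71.9] yaw 0.0682 tcp->px [[259. 248.]]
dark [ 56.  107.5] 267 [[449.9 -51.2]]
dark [ 13.4 124.7] 52 [[459.6 -72.9]]
```

View pics/w9.png

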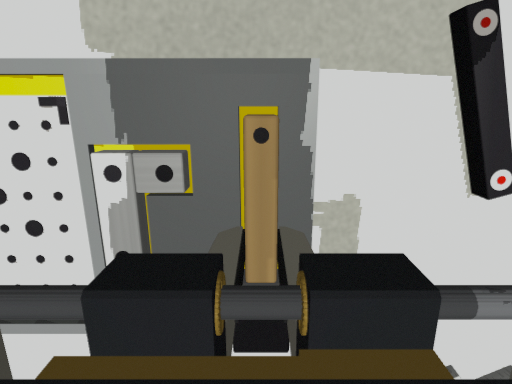

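The brush lines up over its cut-out (yellow visible at (240,165) and (258,110)), and the bracket sits in its own. Lower.

```bash
python3 -m creep '[[[0,0.024,0],[0,0,0],0.05],[[0,0.018,0],[0,0,0],0.05],[[0,0.004,0],[0,0,0],0.05],[[0,0.003,0],[0,0,0],0.05],[[0,0.0015,0],[0,0,0],0.05],[[0,0,0],[0,0,0],0.05],[[0,0,0],[0,0,0],0.05]]'
```

```text
time_s: 13.48
tcp_pos: [517.4, 52.0, 21.9]
tcp_rot: [[-0.069, 0.001, -0.998], [0.998, 0.0, -0.069], [-0.0, -1.0, -0.001]]
wrist_force: [-0.6, -0.3, -0.5]
opening: 0.192
```

```bash
python3 -m creep '[[[0,0.001,0],[0,0,0],0.05],[[0,0.001,0],[0,0,0],0.05],[[0,0,0],[0,0,0],0.05],[[0,0,0],[0,0,0],0.05]]'
python3 -m creep '[[[0,0,0],[0,0,0],0.3],[[0,0,0],[0,0,0],0.35],[[0,0,0],[0,0,0],0.35],[[0,-0.03,0],[0,0,0],0.35],[[0,-0.03,0],[0,0,0],0.6],[[0,0,0],[0,0,0],0.7],[[0,0,0],[0,0,0],0.7]]'
python3 look.py w10 26|head -12
python3 - <<'E'
from h import *
f=load("pics/w10.npy");c=cam(f,f["o"]);hsv=cv2.cvtColor(f["color"],cv2.COLOR_RGB2HSV)
tan=cv2.inRange(hsv,(10,70,60),(22,255,255)); tan[250:]=0; tan[:,:200]=0; tan[:,330:]=0
k,l,s,cc=cv2.connectedComponentsWithStats(tan);i=1+s[1:,4].argmax();print(s[i])
rows=[(np.where(l[y]==i)[0].min()-.5,np.where(l[y]==i)[0].max()+.5,y) for y in range(s[i,1]+3,s[i,1]+s[i,3]-2,2)]
rows=np.array(rows);A=ray(c,rows[:,[0,2]],26);B=ray(c,rows[:,[1,2]],26);M=(A+B)/2
th=.0683;R=np.array([[np.cos(th),-np.sin(th)],[np.sin(th),np.cos(th)]]);t=[525.3,-73.0]
M=(M-t)@R;p=np.polyfit(M[:,0],M[:,1],1);print("w",np.linalg.norm(A-B,axis=1).mean(),"rel yaw",p[0],"y at 0",p[1]-125.6)
for y in (s[i,1],s[i,1]+s[i,3]): print("ends x",((ray(c,[(rows[:,:2].mean(),y)],26)-t)@R)[0])
E
```

```text
time_s: 13.98
tcp_pos: [517.3, 52.0, 20.0]
tcp_rot: [[-0.069, 0.0, -0.998], [0.998, -0.0, -0.069], [-0.0, -1.0, -0.0]]
wrist_force: [-2.7, -0.9, 6.9]
opening: 0.189
time_s: 14.85
tcp_pos: [516.8, 52.0, 78.8]
tcp_rot: [[-0.069, -0.001, -0.998], [0.998, -0.0, -0.069], [0.0, -1.0, 0.001]]
wrist_force: [0.5, -0.3, 0.8]
opening: 0.623
tcp [516.8  52.   78.8] yaw 0.0687 tcp->px [[260. 213.]]
dark [ 62.8 106.5] 317 [[450.9 -83.4]]
dark [ 21.3 124.5] 51 [[ 464.7 -112.4]]
dark [ 52.6 124.6] 49 [[463.2 -91.4]]
dark [260.6 128.6] 87 [[456.3  48.7]]
dark [ 28.  159.6] 216 [[ 488.4 -110.8]]
dark [ 58.5 159.9] 45 [[487.1 -89.7]]
dark [117.4 171.3] 187 [[492.5 -49.4]]
dark [167.2 171.4] 201 [[490.1 -14.6]]
dark [  5.9 193.3] 178 [[ 513.9 -129.5]]
dark [ 34.5 193.1] 42 [[ 512.4 -109.1]]
dark [ 64.  193.2] 39 [[511.  -88.1]]
[ 248  114   26  128 3071]
w 17.456268019939362 rel yaw -0.0012577286532303236 y at 0 0.4601458852031328
ends x [-70.05950493 126.09565426]
ends x [ 22.35610164 126.08968196]
```

The brush is seated within 0.5 mm, relative yaw -0.001. Now the bar.

```bash
python3 -m creep '[[[0.0387,-0.0105,0.01875],[0,0,0],0.7],[[0.0387,-0.0105,0.01875],[0,0,0],0.7],[[0.0387,-0.0105,0.01875],[0,0,0],0.7],[[0.0387,-0.0105,0.01875],[0,-0.144,0],0.7],[[0,0,0],[0,-0.144,0],0.7],[[0,0,0],[0,0,0],0.7],[[0,0,0],[0,0,0],0.7]]'
python3 look.py w11 20|head -1
cat > red.py <<'E'
from h import *
import sys
f=load(f"pics/{sys.argv[1]}.npy");c=cam(f,f["o"]);z=float(sys.argv[2]);hsv=cv2.cvtColor(f["color"],cv2.COLOR_RGB2HSV)
red=cv2.inRange(hsv,(0,100,60),(8,255,255))|cv2.inRange(hsv,(172,100,60),(180,255,255))
k,l,s,cc=cv2.connectedComponentsWithStats(red);P=[]
for i in range(1,k):
    if s[i,4]>8: P.append(ray(c,cc[i],z)[0]); print(cc[i].round(1),s[i,4],P[-1].round(1))
if len(P)==2:
    a,b=sorted(P,key=lambda p:p[0]);d=b-a;print("mid",(a+b)/2,"yaw",np.arctan2(d[1],d[0]),"len",np.hypot(*d))
E
python3 red.py w11 20
```

```text
time_s: 15.78
tcp_pos: [431.6, 200.9, 120.9]
tcp_rot: [[-0.346, -0.001, -0.938], [0.938, -0.0, -0.346], [-0.0, -1.0, 0.001]]
wrist_force: [0.1, -0.9, -0.2]
opening: 0.699
tcp [431.6 200.9 120.9] yaw 0.353 tcp->px [[259. 196.]]
[259.2 135. ] 41 [382.7 182.9]
[259.7 250.8] 30 [480.7 219.3]
mid [431.73021602 201.09892639] yaw 0.35509825136296386 len 104.5273693688971
```

```bash
python3 -m creep '[[[0,0.05,0],[0,0,0],0.7],[[0,0.045,0],[0,0,0],0.7],[[0,0.0145,0],[0,0,0],0.7],[[0,0,0],[0,0,0],0.7],[[0,0,0],[0,0,0],0.7],[[0,0,0],[0,0,0],0.05],[[0,0,0],[0,0,0],0.05],[[0,0,0],[0,0,0],0.05],[[0,0,0],[0,0,0],0.05],[[0,0,0],[0,0,0],0.05]]' 30
python3 -m creep '[[[0,0,0],[0,0,0],0.05],[[0,-0.02,0],[0,0,0],0.05],[[0,-0.04,0],[0,0,0],0.05],[[0,0,0],[0,0,0],0.05],[[0,0,0],[0,0,0],0.05]]'
```

```text
time_s: 17.08
tcp_pos: [431.7, 201.3, 12.0]
tcp_rot: [[-0.349, -0.0, -0.937], [0.937, -0.0, -0.349], [-0.0, -1.0, 0.0]]
wrist_force: [-0.2, 1.0, 0.2]
opening: 0.215
time_s: 17.7
tcp_pos: [431.4, 201.2, 71.5]
tcp_rot: [[-0.349, -0.001, -0.937], [0.937, -0.0, -0.349], [-0.0, -1.0, 0.001]]
wrist_force: [-0.4, -0.6, 0.1]
opening: 0.21
```

```bash
python3 -m creep '[[[0,0,0],[0,0.144,0],0.05],[[0,0,0],[0,0.144,0],0.05],[[-0.057,0,-0.0107],[0,0,0],0.05],[[-0.057,0,-0.0107],[0,0,0],0.05],[[-0.057,0,-0.0107],[0,0,0],0.05],[[-0.057,0,-0.0107],[0,0,0],0.05],[[-0.057,0,-0.0107],[0,0,0],0.05],[[-0.057,0,-0.0107],[0,0,0],0.05],[[-0.057,0,-0.0107],[0,0,0],0.05],[[0,0,0],[0,0,0],0.05],[[0,0,0],[0,0,0],0.05]]'; python3 look.py w12 78|head -1; python3 red.py w12 79
```

```text
time_s: 19.08
tcp_pos: [532.9, -191.0, 70.7]
tcp_rot: [[-0.068, -0.002, -0.998], [0.998, 0.001, -0.068], [0.001, -1.0, 0.002]]
wrist_force: [-0.1, 0.3, 0.6]
opening: 0.21
tcp [ 532.9 -191.    70.7] yaw 0.0682 tcp->px [[259. 249.]]
[260.6 152.4] 114 [ 480.5 -193.8]
[260.6 331.2] 73 [ 584.4 -186.7]
mid [ 532.44982365 -190.26935952] yaw 0.06808802231740504 len 104.22134778803517
```

View pics/w12.png

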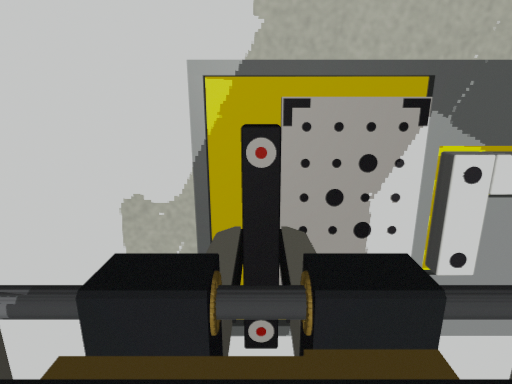

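The bar is aligned (yaw 0.0681, board 0.068), with about 4.5 mm gap to the board. Lower to about 2 mm over the floor, then close on the board by force.

```bash
python3 -m creep '[[[0,0.024,0],[0,0,0],0.05],[[0,0.018,0],[0,0,0],0.05],[[0,0.004,0],[0,0,0],0.05],[[0,0.002,0],[0,0,0],0.05],[[0,0,0],[0,0,0],0.05],[[0.002,0,0],[0,0,0],0.05],[[0.001,0,0],[0,0,0],0.05],[[0,0,0],[0,0,0],0.05],[[0,0,0],[0,0,0],0.05]]'
python3 -m creep '[[[0.001,0,0],[0,0,0],0.05],[[0,0,0],[0,0,0],0.05],[[0,0,0],[0,0,0],0.05]]'
```

```text
time_s: 20.25
tcp_pos: [533.7, -188.7, 24.1]
tcp_rot: [[-0.069, 0.0, -0.998], [0.998, -0.0, -0.069], [-0.0, -1.0, -0.0]]
wrist_force: [-0.5, -0.1, -0.8]
opening: 0.209
time_s: 20.62
tcp_pos: [533.6, -187.6, 24.0]
tcp_rot: [[-0.069, -0.0, -0.998], [0.998, -0.0, -0.069], [-0.0, -1.0, 0.0]]
wrist_force: [0.2, 0.1, -1.2]
opening: 0.211
```

```bash
python3 -m creep '[[[0.001,0.0015,0],[0,0,0],0.05],[[0,0,0],[0,0,0],0.05],[[0,0,0],[0,0,0],0.05]]'
python3 -m creep '[[[0.001,0,0],[0,0,0],0.05],[[0,0,0],[0,0,0],0.05],[[0,0,0],[0,0,0],0.05]]'
python3 -m creep '[[[0.0005,0,0],[0,0,0],0.05],[[0,0,0],[0,0,0],0.05],[[0,0,0],[0,0,0],0.05]]'
```

```text
time_s: 21.0
tcp_pos: [533.7, -186.9, 22.6]
tcp_rot: [[-0.069, 0.001, -0.998], [0.998, -0.001, -0.069], [-0.001, -1.0, -0.001]]
wrist_force: [1.5, -3.5, -2.2]
opening: 0.215
time_s: 21.38
tcp_pos: [533.7, -186.8, 22.6]
tcp_rot: [[-0.069, 0.001, -0.998], [0.998, -0.002, -0.069], [-0.002, -1.0, -0.001]]
wrist_force: [0.4, -10.5, -3.8]
opening: 0.213
time_s: 21.75
tcp_pos: [533.7, -186.8, 22.6]
tcp_rot: [[-0.069, 0.001, -0.998], [0.998, -0.002, -0.069], [-0.003, -1.0, -0.001]]
wrist_force: [-0.6, -13.0, -4.6]
opening: 0.209
```

Contact with the board shows (−13 N in y). Ease off slightly, lower to the floor, then release.

```bash
python3 -m creep '[[[-0.001,0.001,0],[0,0,0],0.05],[[0,0.001,0],[0,0,0],0.05],[[0,0,0],[0,0,0],0.05],[[0,0,0],[0,0,0],0.05]]'
```

```text
time_s: 22.25
tcp_pos: [533.9, -186.9, 20.9]
tcp_rot: [[-0.069, 0.001, -0.998], [0.998, -0.001, -0.069], [-0.001, -1.0, -0.001]]
wrist_force: [0.6, -7.0, 1.3]
opening: 0.21
```

```bash
python3 -m creep '[[[0,0.0012,0],[0,0,0],0.05],[[0,0,0],[0,0,0],0.05],[[0,0,0],[0,0,0],0.05]]'
python3 -m creep '[[[0,0,0],[0,0,0],0.3],[[0,0,0],[0,0,0],0.35],[[0,0,0],[0,0,0],0.35],[[0,-0.03,0],[0,0,0],0.35],[[0,-0.03,0],[0,0,0],0.6],[[0,0,0],[0,0,0],0.7],[[0,0,0],[0,0,0],0.7]]'
python3 look.py w13 28|head -1; python3 red.py w13 28
```

```text
time_s: 22.62
tcp_pos: [534.0, -186.9, 20.1]
tcp_rot: [[-0.069, 0.001, -0.998], [0.998, -0.001, -0.069], [-0.001, -1.0, -0.001]]
wrist_force: [-1.1, -6.6, 4.4]
opening: 0.212
time_s: 23.5
tcp_pos: [533.0, -185.8, 78.5]
tcp_rot: [[-0.069, -0.001, -0.998], [0.998, 0.001, -0.069], [0.001, -1.0, 0.001]]
wrist_force: [-0.1, -0.2, 0.3]
opening: 0.625
tcp [ 533.  -185.8   78.5] yaw 0.0688 tcp->px [[259. 215.]]
[258.9 141.9] 61 [ 481.4 -189.7]
[259.  280.1] 43 [ 585.7 -182.6]
mid [ 533.50811866 -186.17780369] yaw 0.0677203294974068 len 104.52897824029739
```

View pics/w13.png

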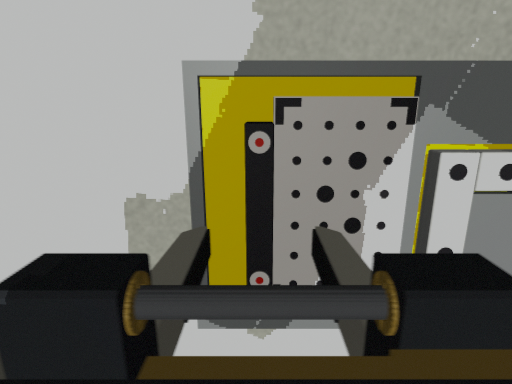

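The bar lies flush: mid at about (0.5, -10.5) in the board_edge frame, relative yaw about 0.001, and dot spacing 104.5 mm at the expected height (104.5 before). Retreat, check the bystanders and hand in.

```bash
python3 -m creep '[[[0,-0.05,0],[0,0,0],0.7],[[0,-0.05,0],[0,0,0],0.7],[[0,0,0],[0,0,0],0.7],[[0,0,0],[0,0,0],0.7]]'
python3 - <<'E'
from station import r
from h import *
a=load("pics/side0.npy")["color"].astype(int);b=r.grab_frame("side")["color"].astype(int);t0=load("pics/top0.npy");t=r.grab_frame("top")["color"].astype(int)
d=abs(t-t0["color"].astype(int)).max(2)
for n,(x,y,w) in dict(tape=(110,240,18),can=(430,198,16),fig=(272,128,13)).items(): print(n,"changed px",(d[y-w:y+w,x-w:x+w]>60).sum())
o=r.observe();print(o["wrist_force"].round(1),o["time_s"]); r.sign_off()
E
```

```text
time_s: 24.05
tcp_pos: [532.8, -185.8, 177.8]
tcp_rot: [[-0.069, -0.002, -0.998], [0.998, 0.001, -0.069], [0.001, -1.0, 0.002]]
wrist_force: [-0.4, -0.4, -0.7]
opening: 0.703
tape changed px 0
can changed px 0
fig changed px 0
[ 0.4 -0.3 -0.3] 24.15
the job is handed in; nothing more can be done
```

The kit is packed and the job handed in at about 24 s of the 72 s allowed; the hand-in reports no verdict.

| Part | Placed | Last check after release |
|---|---|---|
| Large silver bracket | flat in the L cut-out | about 0.8 mm from target, yaw matching |
| Brush | flat in its cut-out, head away from the robot | within about 0.5 mm, relative yaw -0.001 rad |
| Bar | flush against the board's free edge, dots up | y about -10.5 mm (gap about 0.5 mm), x about +0.5 mm, parallel within 0.001 rad |

- **Gentle placing:** each part was lowered until it was on or just above the floor before the jaws opened. The brush and bar showed 4–7 N upward on contact. The bracket showed no such force before its last 1 mm down, which I did not read, but it ended at the right height.
- **Bystanders:** the tape, can and figure showed no changed pixels in the top view between start and end.
- **Disagreement:** the first rough top-view readings were about 5 mm off the wrist-camera ones (brush and bar). I used the wrist camera, whose repeat readings of the bracket and bar agreed within 0.5 mm.
- **Failed checks:** none.

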